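# Set up the trimming wheel

### The arm

A 6-joint arm with a two-finger parallel gripper is mounted at the origin on a cart in front of the work surface, level with it; the furniture and walls round the work are solid. World frame = base frame: x ahead of the robot, y to its left, z up, the work surface at z = 0. Lengths are in m, angles in rad, forces in N, time in s.
With the tool pointing down it reaches from about 0.325 to 0.85 m from the base axis. Payload 15.5 kg.
Tool frame: the origin (TCP) lies between the finger pads; the fingertips stand 14 mm ahead of it and the grasp point (between the pads) lies 5 mm behind it; y points along the fingers, z is the direction in which the jaws open and shut, and the axes are right-handed (so a half turn about y gives the same grasp; the last joint's range is limited). The gripper opens to 91 mm and grips with 3 to 60 N. Pads are 32 mm wide; open, the fingers measure 118 mm over their backs; the gripper's body (76 mm by 178 mm) begins 60 mm behind the grasp point.
Start: joints at [1.119, 0.494, 1.345, -0, 1.302, -0.096], TCP at [0.218, 0.586, 0.228] pointing down, gripper open.
Joint ranges: [-2.91, 2.91], [-0.82, 2.16], [0.22, 2.67], [-1.22, 4.37], [0.12, 2.79], [-3.08, 3.08]. Speed limits (rad/s): [1.89, 1.89, 2.57, 3.01, 3.01, 3.01].

### API

Orientations are given as a unit quaternion [w, x, y, z].
In Python, from bench import observe, cams, job gives the robot as it stands.
- The arm moves only by the shell command python3 -m handwheel 'ROWS'. ROWS is JSON, one flat list of numbers, 7 for each row, row after row: the shift along the world's x, y, z in units of 60 mm (1.0 is 60 mm), then the turn, a rotation vector about the world's x, y, z in units of 6 degrees (1.0 is 6 degrees), then the gripper command: -1 is fully open, 1 is shut, values between are in proportion. In form: [dx, dy, dz, rx, ry, rz, gripper, dx, dy, dz, rx, ry, rz, gripper, ...]. A call has exactly 10 rows; each row is the pose to reach, as a shift and turn from the pose commanded when the call began; what a row does not reach only later rows make up. A row lasts 1/8 s, in which the tool goes at most 62.5 mm and 10.7 degrees, less where a joint would pass 70% of its speed; a pose out of reach is approached as far as the arm can. A call with a gripper value outside its range is refused whole. The fingers move at their own pace and stop on an object; the grip force is fixed at half the most. Time passes only in rows, so rows that repeat a pose let the fingers close, or fill a call up. It gives the time, the measured TCP pose, the force and the opening at its end, in the units of the state.
- observe(): the state, without advancing time (a new reading comes with each control period).
- cams.camera(name): name is "scene" or "top"; returns the picture (420x560x3 uint8, blue, green, red); there is no depth.
- cams.get_calibration(name): a dict with "K" (3x3 intrinsics, pixels), "R" (3x3) and "t" (3): a world point X has camera coordinates R X + t. Camera axes: x right, y down, z forward; pixel columns grow to the right and rows downward; lengths in m; the calibration is good to about 2 mm. A picture is of the moment at which its call begins. get_calibration takes no time and is no camera call.
- job.job_done(): hands the job in, once; it reports no verdict.
Trained networks look in the newest picture that a camera, given by its name, has taken for a name from the list of things; names that differ only in an ending like _2 or _b are one class to them, and where a whole thing is asked for, a point or a joint stands for the part that bears it (a point fixed in the world has none). Each returns a list of dicts, best first, with "confidence" (0 to 1); they miss things now and then, are a little off and sometimes report something else, mostly with a low value. They report only what shows in the picture. A call takes as long as a camera call.
- cams.look_for(label, camera): "position" ([column, row] in pixels, amid what is visible of it).
The state is a dict: "t": time; "joints": joint angles; "dq": joint speeds; "effort": joint torques, N m; "tool_pos": TCP position; "tool_rot": TCP orientation; "contact_force": force on the tool from outside, world axes, zero at the start; "ft_torque": the same for the moment, N m; "grip_width": finger opening in m.
Only numpy, scipy, OpenCV 4.12 (cv2) and the standard library are available. Lean on these libraries where they do the work, as an engineer would, in place of code of your own. Each camera call takes 0.05 s, during which the arm holds its last target.

### The job

Set the tall beaker, rim down as it stands, in the middle of the wheel head, inside the innermost ring, and let go of it. Then throw the upright direction lever fully over, away from you, while the speed lever is still at stop. Only then bring the speed lever from the wide stop mark on its dial to the second narrow mark, without letting it run on to the third, and leave the low bowl and the other things where they are.

Things in the scene. Friction and masses are not known exactly. Their poses are not given: they have to be found in the camera images.
- beaker_center (a point): centre (on its axis, 42 mm above its underside) of the tall grey-brown clay beaker, 84 mm high, which stands rim down; body 55 mm across from 35 mm up, flared rim 63 mm across at the bottom; 0.15 to 0.31 kg. Site z axis up. It stands on the 26 mm thick white plaster slab beside a low bowl whose centre is about 110 mm away
- low_bowl_center (a point): centre (22 mm above its underside) of the low clay bowl, 44 mm high and 81 mm across, rim down on the same slab; the beaker and bowl can stand either way round on the slab; leave it alone
- head_center (a point): middle of the flat top face of the wheel head, an aluminium disc 172 mm across, 104 mm above the bench, with three dark concentric rings 82, 124 and 160 mm across; the disc can turn but is stiff. The wheel is a grey housing about 300 mm long and 240 mm wide, fixed on the bench; this point's x axis points from the levers in front (operator's side) to the wheel head behind, y to the operator's left, z up
- speed_pivot (a point): point on the vertical axis of the speed lever, at the height of speed_knob, 99.5 mm above the bench, on the low apron (top face 53 mm high) in front of the wheel head; axes as head_center
- speed_knob (a point): grip point in the upright black knob at the outer end of the flat steel speed lever: knob 48 mm tall (its foot 28 mm under this point, its top 20 mm over it), 23 mm across at its lower part, 27 mm at its widest, 86 mm from the lever's pivot and at constant height
- speed_arm (a joint): speed lever's angle about its vertical axis, rad, growing counter-clockwise seen from above (knob from the operator's left round the front to his right). Dial below: five dark radial marks, a wide one for stop at 0 (starts hidden under the lever), four narrow ones at 0.419, 0.838, 1.257, 1.676; at 0.838 the lever points to -x of head_center. Starts at 0 to 0.1; stays where left; 1.5 N at the knob moves it
- direction_pivot (a point): pivot of the direction lever, 54 mm above the bench, on the apron left of the speed dial; axes as head_center; the lever swings in this point's x-z plane
- direction_grip (a point): centre of the tapered black grip at the top of the upright direction lever, 78 mm from its pivot: grip 21 mm across and 41 mm long, its end 16 mm beyond this point, on a 10 mm steel rod
- direction_arm (a joint): angle of the direction lever, rad: 0 leans 30 degrees towards the operator (-x of head_center), 0.524 upright, 1.047 leans 30 degrees away towards the wheel head, against its stop. It stays where it is left; about 1.6 N at the grip moves it
- water_cup: grey-green water cup, 75 mm across, 48 mm high, origin under its middle; leave alone
- rib: wooden rib, 43 x 100 x 8 mm, lying on the bench; origin at its underside in the middle; leave alone

How it is judged:
By the outcome, as a careful person would: the job done as asked, in the order asked, and still so for the second after the job is handed in, with the robot touching nothing.
It also fails if it takes over 69 s, if anything falls off the work surface, if the arm or the gripper's body presses on something with over 40 N, if the wrist force passes 120 N, or if a joint passes its speed limit or range.

## Working session

There is one attempt and no reset: what is moved stays moved. The work goes in short steps, Python scripts to look and compute and a shell command to move; the robot and the scene stay as the last step left them, time stands still between calls to the robot, and variables do not carry over. Pictures are saved under pics/ and viewed, and the job is handed in when it is done.

```bash
mkdir -p pics; ls; python3 - <<'E'
from bench import observe,cams,job
import cv2
s=observe();print(s)
for n in("scene","top"):
    cv2.imwrite(f"pics/{n}0.png",cams.camera(n));print(n,cams.get_calibration(n))
    for l in["beaker_center","low_bowl_center","head_center","speed_pivot","speed_knob","direction_pivot","direction_grip","water_cup","rib"]:
        print(l,[(d["position"],round(d["confidence"],2)) for d in cams.look_for(l,n)[:2]])
print(observe()["t"])
E
```

```text
pics
{'t': 0.0, 'joints': array([ 1.11849448e+00,  4.94161118e-01,  1.34611008e+00,  1.88382588e-05,
        1.30249955e+00, -9.54930242e-02]), 'dq': array([-0.00029336,  0.00097786,  0.00057441,  0.00099596,  0.00013368,
       -0.00044606]), 'effort': array([-4.71164065e-03, -8.78811264e+01, -3.81847143e+01,  7.03559769e-02,
        5.30752237e-02, -9.12637483e-05]), 'tool_pos': array([0.21813669, 0.58532282, 0.22735911]), 'tool_rot': array([-0.69548396,  0.69628247, -0.12560341,  0.12536572]), 'contact_force': array([0.07146549, 0.91048125, 0.07311496]), 'ft_torque': array([-0.00265509,  0.01545031,  0.03787549]), 'grip_width': 0.09061459589955874}
scene {'K': array([[528.16641696,   0.        , 281.4018889 ],
       [  0.        , 528.16641696, 207.05975398],
       [  0.        ,   0.        ,   1.        ]]), 'R': array([[ 0.61315643, -0.78989021, -0.01061361],
       [-0.59742961, -0.45488389, -0.66042298],
       [ 0.51683368,  0.41128348, -0.75081878]]), 't': array([-0.44295532,  0.34398789,  0.76162953])}
beaker_center [([358.9, 316.2], 0.69)]
low_bowl_center [([385.3, 277.
[... 378 characters left out ...]
3015274, 217.66222501],
       [  0.        ,   0.        ,   1.        ]]), 'R': array([[-9.18563576e-03, -9.99957807e-01, -9.52924439e-05],
       [-9.96652319e-01,  9.16301351e-03, -8.12415848e-02],
       [ 8.12390301e-02, -6.51282172e-04, -9.96694435e-01]]), 't': array([-0.13330267,  0.57107931,  0.90826313])}
beaker_center [([400.5, 265.9], 0.8)]
low_bowl_center [([385.3, 208.0], 0.69)]
head_center [([225.8, 192.2], 0.8), ([238.0, 250.4], 0.58)]
speed_pivot [([229.6, 192.7], 0.79)]
speed_knob [([237.5, 248.0], 0.93)]
direction_pivot [([227.5, 193.4], 0.77)]
direction_grip [([183.8, 265.8], 0.7)]
water_cup [([367.4, 134.0], 0.72), ([235.8, 251.1], 0.25)]
rib [([329.9, 312.4], 0.73)]
1.0
```

View pics/scene0.png

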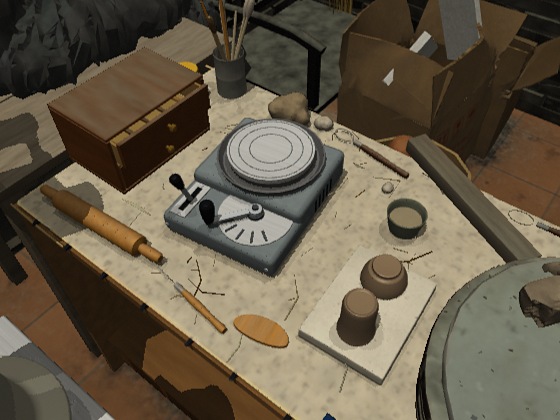

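View pics/top0.png

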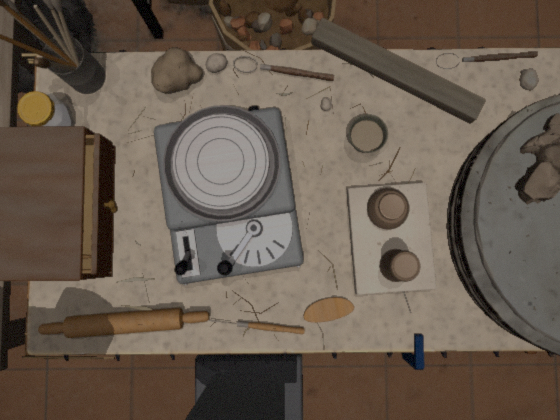

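The scene picture shows the beaker at (358,316) with the bowl behind it, the wheel in the middle, and the direction lever leaning towards the operator. The top picture shows the beaker at about (403,265) and the disc at about (221,161). The speed knob is at (226,267) and the direction grip at (183,267). The network's head, pivot and beaker positions are off, since they report the whole part, so I'll zoom in.

```bash
cat > h.py <<'E'
import numpy as np,cv2
from bench import observe,cams,job
C={n:cams.get_calibration(n) for n in("scene","top")}
def proj(n,X):
    c=C[n];p=c["K"]@(c["R"]@np.array(X,float)+c["t"]);return p[:2]/p[2]
def back(n,uv,z):
    c=C[n];d=c["R"].T@np.linalg.inv(c["K"])@np.array([uv[0],uv[1],1.]);o=-c["R"].T@c["t"]
    return o+d*(z-o[2])/d[2]
def crop(src,dst,x0,y0,x1,y1,k):
    im=cv2.imread(src)[y0:y1,x0:x1];im=cv2.resize(im,None,fx=k,fy=k,interpolation=cv2.INTER_CUBIC)
    for x in range((x0//20+1)*20,x1,20):
        cv2.line(im,((x-x0)*k,0),((x-x0)*k,6),(0,0,255),1);cv2.putText(im,str(x),((x-x0)*k-10,18),0,.4,(0,0,255),1)
    for y in range((y0//20+1)*20,y1,20):
        cv2.line(im,(0,(y-y0)*k),(6,(y-y0)*k),(0,0,255),1);cv2.putText(im,str(y),(8,(y-y0)*k+4),0,.4,(0,0,255),1)
    cv2.imwrite(dst,im)
E
python3 - <<'E'
from h import *
crop("pics/top0.png","pics/tw.png",150,95,310,290,3)
crop("pics/top0.png","pics/tb.png",340,120,440,300,3)
crop("pics/scene0.png","pics/sw.png",155,110,355,280,4)
E
```

```text
(no output)
```

View pics/tw.png

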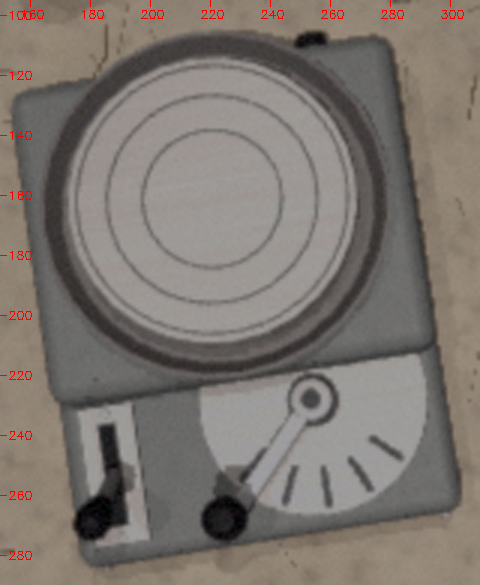

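View pics/tb.png

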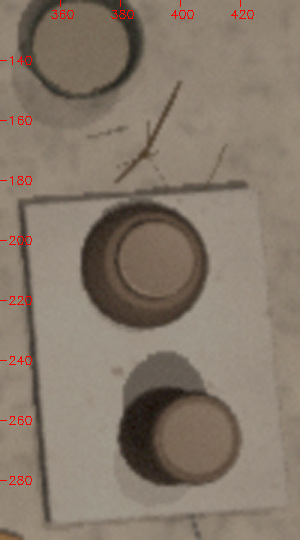

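View pics/sw.png

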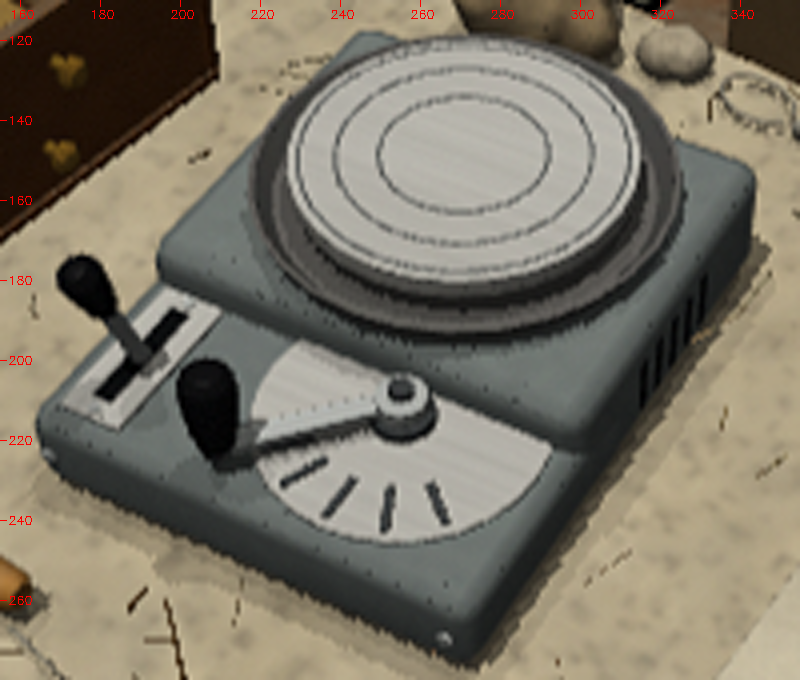

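```bash
python3 - <<'E'
from h import *
from scipy.optimize import least_squares
np.set_printoptions(precision=4,suppress=True)
def tri(a,b):
    f=lambda X:np.r_[proj("top",X)-a,proj("scene",X)-b]
    r=least_squares(f,[.5,0,.1]);return r.x,r.fun
print("head",back("top",(220.5,160.5),.104),back("scene",(271,148.3),.104))
print("beaker top",back("top",(405.5,265.5),.11),back("scene",(361.5,299),.11))
print("dgrip tri",tri((182,267),(176,182)))
print("knob tri",tri((224.5,267),(208,211)))
print("knob top",back("top",(224,267.5),.115))
for z in(.055,.075):print("pivot",back("top",(253.5,227.5),z))
print("pivot tri hubtop",tri((253.5,227.5),(255,208)))
for p in[((245,263),(248,251)),((259,263),(257.5,251)),((274,258),(266.7,247.7)),((284,247.7),(273,240.7))]:
    a,b=[back("top",q,.054) for q in p];d=a-b;print("mark",a,b,np.arctan2(d[1],d[0]))
a,b=back("top",(155,129),.08),back("top",(167,229),.08);print(np.arctan2(*(a-b)[1::-1]))
a,b=back("top",(278,108),.08),back("top",(294,210),.08);print(np.arctan2(*(a-b)[1::-1]))
E
```

```text
head [ 0.6662 -0.0189  0.104 ] [ 0.6658 -0.0199  0.104 ]
beaker top [ 0.4778 -0.3406  0.11  ] [ 0.4825 -0.3392  0.11  ]
dgrip tri (array([0.4785, 0.0437, 0.1249]), array([-0.3033,  0.2986,  0.4448,  0.0068]))
knob tri (array([ 0.4786, -0.026 ,  0.0954]), array([ 0.4861, -0.4652, -0.6724,  0.0086]))
knob top [ 0.4773 -0.0269  0.115 ]
pivot [ 0.5495 -0.0736  0.055 ]
pivot [ 0.5483 -0.075   0.075 ]
pivot tri hubtop (array([ 0.5485, -0.0751,  0.0738]), array([ 0.0801, -0.0734, -0.1084,  0.006 ]))
mark [ 0.484  -0.0576  0.054 ] [ 0.5061 -0.0632  0.054 ] 2.8932784058562717
mark [ 0.4838 -0.0835  0.054 ] [ 0.5059 -0.0808  0.054 ] -3.0210370921062677
mark [ 0.4927 -0.1112  0.054 ] [ 0.5119 -0.0979  0.054 ] -2.5309734869947706
mark [ 0.5116 -0.1299  0.054 ] [ 0.5247 -0.1096  0.054 ] -2.145713680101686
0.13013007233785076
0.1447830894042698
```

```bash
python3 - <<'E'
from h import *
from scipy.spatial.transform import Rotation as R
np.set_printoptions(precision=4,suppress=True)
q=observe()["tool_rot"];print(R.from_quat(np.r_[q[1:],q[0]]).as_matrix())
B=np.array([.480,-.340]);H=np.array([.666,-.0194]);yaw=.131;P=np.array([.5485,-.075])
fx=np.array([np.cos(yaw),np.sin(yaw)]);D=np.array([.517,.0488])
W=[back("top",(391,207.5),.07),back("scene",(385,262),.07)];print("bowl",W,[np.linalg.norm(w[:2]-B) for w in W])
print("H-P,H-D in frame",[((p-H)@fx,(p-H)@np.array([-fx[1],fx[0]])) for p in(P,D)])
a=np.linspace(0,2*np.pi,80)
for n in C:
    k=3;im=cv2.resize(cv2.imread(f"pics/{n}0.png"),None,fx=k,fy=k,interpolation=cv2.INTER_CUBIC)
    def circ(c,r,z,col):
        pts=np.array([proj(n,(c[0]+r*np.cos(t),c[1]+r*np.sin(t),z))*k+1 for t in a]);cv2.polylines(im,[pts.astype(int)],True,col,1)
    circ(B,.0275,.11,(0,255,0));circ(B,.0315,.026,(0,255,255))
    circ(H,.041,.104,(0,255,0));circ(H,.086,.104,(0,255,0))
    for q in(0,.1):
        t=yaw+np.pi-.838+q;K=P+.086*np.array([np.cos(t),np.sin(t)]);circ(K,.0135,.107,(0,0,255) if q else (0,255,0))
    circ(P-.086*fx,.0135,.107,(255,0,0))
    for s in(-1,1):
        G=D+s*.039*fx;p=[proj(n,(*D,.054)),proj(n,(*G,.054+.0675))];cv2.line(im,*[tuple((v*k+1).astype(int)) for v in p],(0,255,0),1)
    if n=="top": cv2.imwrite("pics/ov_t1.png",im[280:860,440:950]);cv2.imwrite("pics/ov_t2.png",im[550:900,1000:1350])
    else: cv2.imwrite("pics/ov_s1.png",im[320:800,440:1060]);cv2.imwrite("pics/ov_s2.png",im[700:1100,900:1350])
t=cv2.imread("pics/ov_t2.png");s=cv2.imread("pics/ov_s2.png");o=np.zeros((400,800,3),np.uint8);o[:350,:350]=t;o[:,350:]=s
cv2.imwrite("pics/ov_b.png",o)
E
```

```text
[[ 0.937   0.      0.3493]
 [-0.3493  0.      0.937 ]
 [ 0.     -1.      0.    ]]
bowl [array([ 0.583 , -0.3267,  0.07  ]), array([ 0.5904, -0.3224,  0.07  ])] [np.float64(0.10382458372949649), np.float64(0.11175523342566883)]
H-P,H-D in frame [(np.float64(-0.12375601780594034), np.float64(-0.039775093423093176)), (np.float64(-0.13881466419209754), np.float64(0.08707886658216908))]
```

View pics/ov_t1.png

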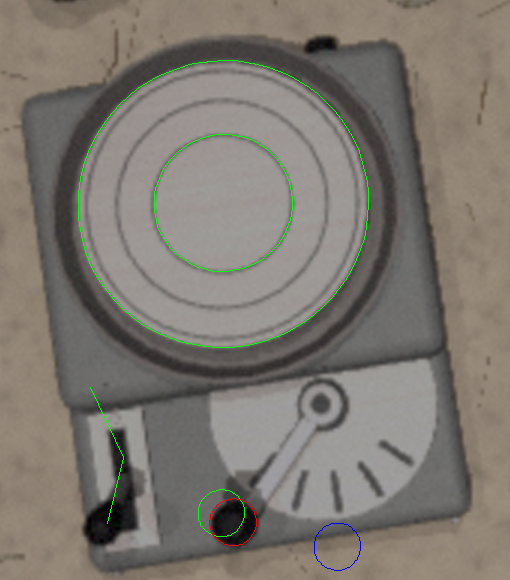

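View pics/ov_s1.png

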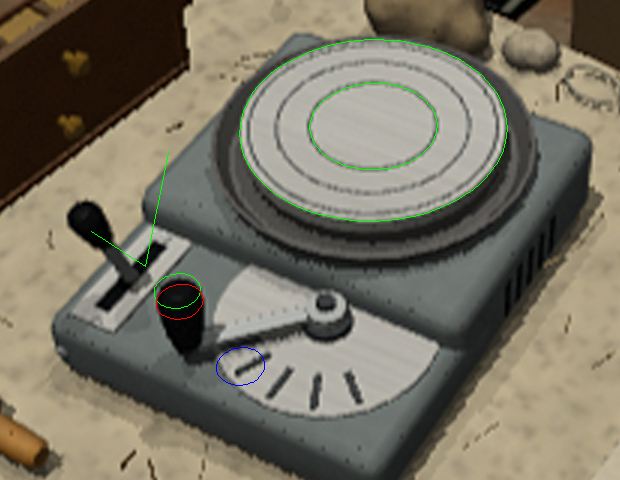

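View pics/ov_b.png

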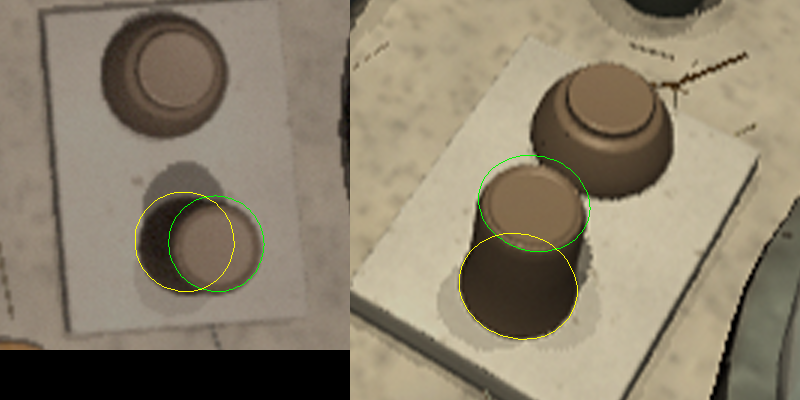

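```bash
python3 - <<'E'
from h import *
np.set_printoptions(precision=4,suppress=True)
print(back("top",(188.3,252.7),.054),back("scene",(191,196.7),.054))
for z in (.12,.13):print(z,back("top",(180,268),z),back("scene",(176.7,182.7),z))
E
```

```text
[0.5039 0.0473 0.054 ] [0.5095 0.052  0.054 ]
0.12 [0.4772 0.0477 0.12  ] [0.4804 0.0462 0.12  ]
0.13 [0.4775 0.0455 0.13  ] [0.4746 0.038  0.13  ]
```

```bash
python3 -m handwheel '[0,0,1,0,0,0,-1, 0,0,1.3,0,0,0,-1, 0.28,-1,1.3,0,0,0.5,-1, 0.56,-2,1.3,0,0,1,-1, 0.84,-3,1.3,0,0,1.5,-1, 1.12,-4,1.3,0,0,2,-1, 1.4,-5,1.3,0,0,2.5,-1, 1.68,-6,1.3,0,0,3,-1, 1.96,-7,1.3,0,0,3.5,-1, 2.24,-8,1.3,0,0,4,-1]'; python3 -c "
from h import *
s=observe();print(s['tool_pos'],s['joints'],(np.array([.4785,-.34,.22])-s['tool_pos'])/.06)"
```

```text
t: 2.25
tool_pos: [0.3526, 0.1054, 0.3062]
tool_rot: [0.707, -0.707, -0.023, 0.022]
contact_force: [0.7, 0.7, 0.1]
grip_width: 0.0912
[0.3525835  0.10536561 0.30623607] [ 1.27745313e-01  3.15075510e-02  1.78599758e+00 -3.48055229e-05
  1.32300915e+00 -1.50564508e+00] [ 2.09860831 -7.42276025 -1.43726786]
```

```bash
python3 -m handwheel '[0.3,-1,0,0,0,0.2,-1, 0.6,-2,0,0,0,0.4,-1, 0.9,-3,0,0,0,0.7,-1, 1.2,-4,0,0,0,0.7,-1, 1.5,-5,-0.2,0,0,0.7,-1, 1.8,-6,-0.6,0,0,0.7,-1, 2,-7,-1.2,0,0,0.7,-1, 2.1,-7.42,-2,0,0,0.7,-1, 2.1,-7.42,-2.1,0,0,0.7,-1, 2.1,-7.42,-2.1,0,0,0.7,-1]'; python3 -c "
from h import *
cv2.imwrite('pics/s1.png',cams.camera('scene'));cv2.imwrite('pics/t1.png',cams.camera('top'))
s=observe();print(s['tool_pos'],s['joints'],(np.array([.4785,-.34,.083])-s['tool_pos'])/.06)
a=cv2.imread('pics/s1.png')[150:420,260:560];b=cv2.imread('pics/t1.png')[100:370,300:560]
cv2.imwrite('pics/c1.png',np.hstack([a,b]))"
```

```text
t: 3.5
tool_pos: [0.4781, -0.3375, 0.1797]
tool_rot: [0.706, -0.705, -0.047, 0.048]
contact_force: [-0.0, 0.3, 1.1]
grip_width: 0.0912
[ 0.47884078 -0.33739132  0.18140257] [-7.15794909e-01  4.86451448e-01  1.50338526e+00  1.21893453e-04
  1.15012411e+00 -2.42139030e+00] [-0.00567963 -0.04347808 -1.64004279]
```

View pics/c1.png

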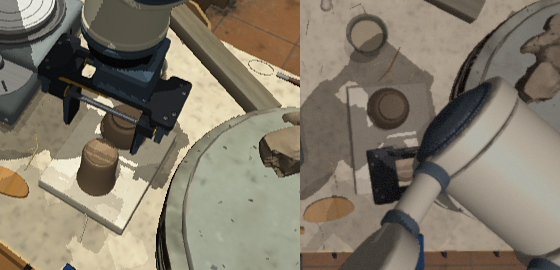

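```bash
python3 - <<'E'
from h import *
crop("pics/top0.png","pics/kt.png",430,80,560,360,2)
crop("pics/scene0.png","pics/ks.png",390,230,560,420,3)
a=cv2.imread("pics/kt.png");b=cv2.imread("pics/ks.png");o=np.zeros((570,780,3),np.uint8);o[:560,:260]=a;o[:,260:770]=b;cv2.imwrite("pics/k.png",o)
E
```

```text
(no output)
```

View pics/k.png

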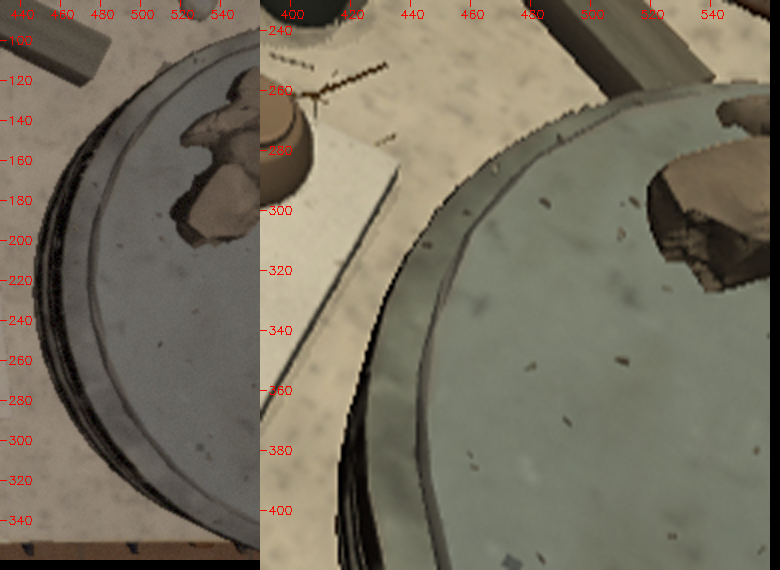

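```bash
python3 - <<'E'
from h import *
from scipy.optimize import least_squares
T=[(461,215),(480,147),(505,120),(472,270),(497,310)];S=[(425,370),(431.7,333),(450,301.7),(476.7,276.7),(510,261.7)]
f=lambda p:[np.linalg.norm(back(n,u,p[3])[:2]-p[:2])-p[2] for n,L in(("top",T),("scene",S)) for u in L]
r=least_squares(f,[.5,-.7,.25,.2]);print(r.x,np.array(r.fun).round(4))
E
```

```text
[ 0.5529226  -0.682124    0.23894672  0.09820481] [-0.0008  0.0014 -0.0005 -0.0013 -0.0009  0.0022  0.0014 -0.0012 -0.0006
  0.0002]
```

The kiln rim is at z≈0.10 and its nearest edge at y≈-0.44, so the gripper clears it. The gripper is over the beaker, so I'll descend.

```bash
python3 -m handwheel '[0,-0.02,-0.4,0,0,0,-1, 0,-0.02,-0.8,0,0,0,-1, 0,-0.02,-1.2,0,0,0,-1, 0,-0.02,-1.6,0,0,0,-1, 0,-0.02,-1.6,0,0,0,-1, 0,-0.02,-1.6,0,0,0,0.5, 0,-0.02,-1.6,0,0,0,0.5, 0,-0.02,-1.6,0,0,0,0.8, 0,-0.02,-1.6,0,0,0,0.8, 0,-0.02,-1.6,0,0,0,0.8]'
```

```text
t: 4.85
tool_pos: [0.4785, -0.3393, 0.0843]
tool_rot: [-0.705, 0.706, 0.047, -0.047]
contact_force: [-0.6, 0.8, 6.0]
grip_width: 0.0548
```

```bash
python3 -m handwheel '[0,0,0.5,0,0,0,0.8, 0,0,1,0,0,0,0.8, 0,0,1.5,0,0,0,0.8, 0,0,2,0,0,0,0.8, 0.4,0.7,2,0,0,0,0.8, 0.8,1.4,2,0,0,0,0.8, 1.2,2.1,2,0,0,0,0.8, 1.6,2.8,2,0,0,0,0.8, 2,3.5,2,0,0,0,0.8, 2.4,4.1,2,0,0,0,0.8]'
python3 -m handwheel '[0.3,0.5,0,0,0,0,0.8, 0.5,0.9,0,0,0,0,0.8, 0.65,1.1,0,0,0,0,0.8, 0.73,1.22,0,0,0,0,0.8, 0.73,1.22,0,0,0,0,0.8, 0.73,1.22,0,0,0,0,0.8, 0.73,1.22,0,0,0,0,0.8, 0.73,1.22,-0.2,0,0,0,0.8, 0.73,1.22,-0.3,0,0,0,0.8, 0.73,1.22,-0.3,0,0,0,0.8]'
python3 -c "
from h import *
cv2.imwrite('pics/s2.png',cams.camera('scene'));cv2.imwrite('pics/t2.png',cams.camera('top'))
s=observe();print(s['tool_pos'],(np.array([.666,-.0194,.1625])-s['tool_pos'])/.06)
a=cv2.imread('pics/s2.png')[70:300,140:440];b=cv2.imread('pics/t2.png')[70:300,120:420]
cv2.imwrite('pics/c2.png',np.hstack([a,b]))"
```

```text
t: 6.1
tool_pos: [0.6227, -0.0914, 0.2037]
tool_rot: [0.706, -0.705, -0.047, 0.048]
contact_force: [0.5, -1.0, -3.2]
grip_width: 0.0546
t: 7.35
tool_pos: [0.6657, -0.0199, 0.185]
tool_rot: [0.706, -0.705, -0.047, 0.048]
contact_force: [-0.7, 0.1, -2.3]
grip_width: 0.0547
[ 0.66621126 -0.01995158  0.18585258] [-0.00352097  0.00919295 -0.38920962]
```

View pics/c2.png

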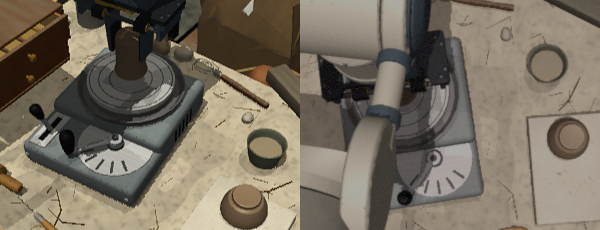

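```bash
python3 -m handwheel '[0,0,-0.1,0,0,0,0.8, 0,0,-0.2,0,0,0,0.8, 0,0,-0.25,0,0,0,0.8, 0,0,-0.29,0,0,0,0.8, 0,0,-0.32,0,0,0,0.8, 0,0,-0.34,0,0,0,0.8, 0,0,-0.36,0,0,0,0.8, 0,0,-0.36,0,0,0,0.8, 0,0,-0.36,0,0,0,0.8, 0,0,-0.36,0,0,0,0.8]'
```

```text
t: 8.7
tool_pos: [0.6662, -0.02, 0.1644]
tool_rot: [-0.706, 0.706, 0.047, -0.047]
contact_force: [-0.1, -0.2, -2.6]
grip_width: 0.055
```

```bash
python3 -m handwheel '[0,0,-0.01,0,0,0,0.8, 0,0,-0.02,0,0,0,0.8, 0,0,-0.03,0,0,0,0.8, 0,0,-0.03,0,0,0,0.8, 0,0,-0.03,0,0,0,0.8, 0,0,-0.03,0,0,0,0.8, 0,0,-0.03,0,0,0,0.8, 0,0,-0.03,0,0,0,0.8, 0,0,-0.03,0,0,0,0.8, 0,0,-0.03,0,0,0,0.8]'
```

```text
t: 9.95
tool_pos: [0.6662, -0.0199, 0.1625]
tool_rot: [-0.706, 0.706, 0.047, -0.047]
contact_force: [-0.0, -0.9, -1.9]
grip_width: 0.0549
```

```bash
python3 -m handwheel '[0,0,-0.01,0,0,0,0.8, 0,0,-0.02,0,0,0,0.8, 0,0,-0.02,0,0,0,0.8, 0,0,-0.02,0,0,0,0.8, 0,0,-0.02,0,0,0,0.8, 0,0,-0.02,0,0,0,0.8, 0,0,-0.02,0,0,0,0.8, 0,0,-0.02,0,0,0,0.8, 0,0,-0.02,0,0,0,0.8, 0,0,-0.02,0,0,0,0.8]'
```

```text
t: 11.2
tool_pos: [0.6663, -0.0199, 0.162]
tool_rot: [-0.705, 0.706, 0.048, -0.047]
contact_force: [-3.2, 1.5, 7.4]
grip_width: 0.055
```

```bash
python3 -m handwheel '[0,0,0.01,0,0,0,0, 0,0,0.01,0,0,0,-0.4, 0,0,0.01,0,0,0,-0.7, 0,0,0.01,0,0,0,-0.9, 0,0,0.01,0,0,0,-0.9, 0,0,0.01,0,0,0,-0.9, 0,0,0.4,0,0,0,-0.9, 0,0,1,0,0,0,-0.9, 0,0,1.6,0,0,0,-0.9, 0,0,2,0,0,0,-0.9]'
```

```text
t: 12.45
tool_pos: [0.6665, -0.02, 0.2832]
tool_rot: [-0.705, 0.706, 0.048, -0.047]
contact_force: [-0.6, -0.8, -0.5]
grip_width: 0.0868
```

```bash
python3 -m handwheel '[-0.8,0.2,0,0,0,0,0, -1.6,0.4,0,0,0,0,0.5, -2.4,0.6,0,0,0,0,1, -3.2,0.8,0,0,0,0,1, -4.02,1.03,0,0,0,0,1, -4.02,1.03,0,0,0,0,1, -4.02,1.03,-0.8,0,0,0,1, -4.02,1.03,-1.4,0,0,0,1, -4.02,1.03,-2,0,0,0,1, -4.02,1.03,-2,0,0,0,1]'
python3 -c "
from h import *
cv2.imwrite('pics/s3.png',cams.camera('scene'));cv2.imwrite('pics/t3.png',cams.camera('top'))
print(observe()['tool_pos'])
a=cv2.imread('pics/s3.png')[70:300,140:440];b=cv2.imread('pics/t3.png')[70:300,120:420]
cv2.imwrite('pics/c3.png',cv2.resize(np.hstack([a,b]),None,fx=1.33,fy=1.33))"
```

```text
t: 13.7
tool_pos: [0.4243, 0.0418, 0.1599]
tool_rot: [0.706, -0.705, -0.046, 0.049]
contact_force: [0.1, 0.2, 0.9]
grip_width: 0.0001
[0.42575684 0.04175146 0.16208516]
```

View pics/c3.png

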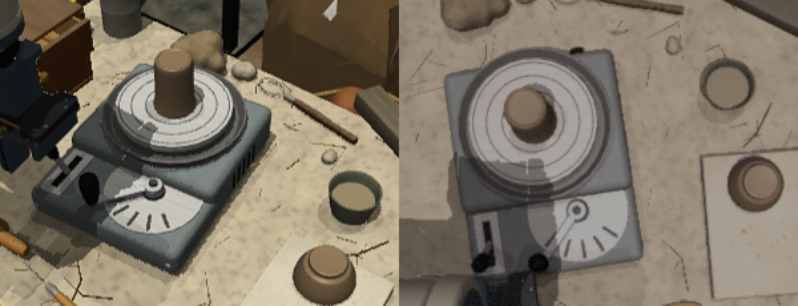

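```bash
python3 - <<'E'
from h import *
print("tip",proj("scene",(.426,.042,.148)),proj("top",(.426,.042,.148)))
crop("pics/scene0.png","pics/x.png",0,0,10,10,1)
crop("pics/s3.png","pics/s3w.png",140,100,300,280,4)
H=(.666,-.0194);a=np.linspace(0,6.283,80)
t=[]
for n,f,(x0,y0) in(("scene","s3",(210,80)),("top","t3",(150,95))):
    k=3;im=cv2.resize(cv2.imread(f"pics/{f}.png"),None,fx=k,fy=k,interpolation=cv2.INTER_CUBIC)
    for r,z,c in((.041,.104,(0,255,0)),(.0315,.104,(0,255,255)),(.0275,.188,(0,0,255))):
        cv2.polylines(im,[np.array([proj(n,(H[0]+r*np.cos(q),H[1]+r*np.sin(q),z))*k+1 for q in a]).astype(int)],True,c,1)
    t.append(im[y0*k:y0*k+400,x0*k:x0*k+400])
cv2.imwrite("pics/c3b.png",np.hstack(t))
E
```

```text
tip [152.62668428 190.78278303] [179.39001273 299.67255963]
```

View pics/c3b.png

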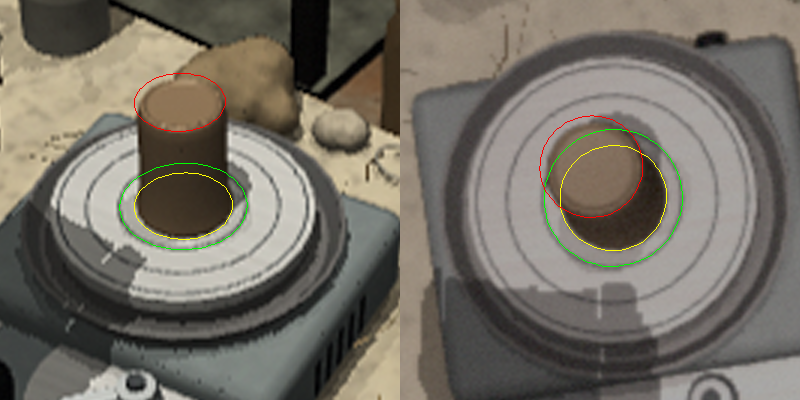

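View pics/s3w.png

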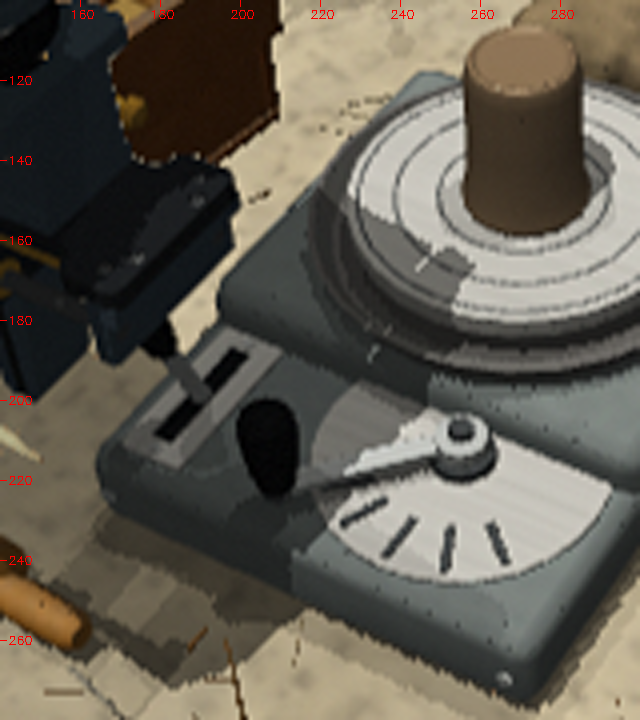

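```bash
python3 -m handwheel '[0,0.04,-0.5,0,0,0,1, 0,0.04,-0.93,0,0,0,1, 0,0.04,-0.93,0,0,0,1, 0.2,0.07,-0.93,0,0,0,1, 0.4,0.1,-0.93,0,0,0,1, 0.6,0.12,-0.93,0,0,0,1, 0.8,0.15,-0.93,0,0,0,1, 1,0.17,-0.93,0,0,0,1, 1.15,0.19,-0.93,0,0,0,1, 1.15,0.19,-0.93,0,0,0,1]'
python3 -c "
from h import *
print(observe())
cv2.imwrite('pics/s4.png',cams.camera('scene'));crop('pics/s4.png','pics/s4w.png',100,60,300,260,3)"
```

```text
t: 15.05
tool_pos: [0.4946, 0.0533, 0.1054]
tool_rot: [-0.705, 0.706, 0.047, -0.047]
contact_force: [-0.7, 0.9, 0.4]
grip_width: 0.0004
{'t': 15.05, 'joints': array([-1.27218978e-02,  4.86842936e-01,  1.79418476e+00, -3.58489291e-05,
        8.60255842e-01, -1.71760647e+00]), 'dq': array([-0.00155019, -0.00994662,  0.01797723, -0.00216933, -0.01056728,
       -0.00055297]), 'effort': array([ 3.22131941e-02, -7.25283766e+01, -2.51663446e+01, -3.10385716e-02,
        2.32339371e-01,  5.39633492e-02]), 'tool_pos': array([0.49461294, 0.05330287, 0.10537294]), 'tool_rot': array([-0.70549934,  0.70553591,  0.04748827, -0.04727192]), 'contact_force': array([-0.69281554,  0.8869727 ,  0.39772854]), 'ft_torque': array([ 0.10019617,  0.03791308, -0.01780523]), 'grip_width': 0.00038280890060017164}
```

View pics/s4w.png

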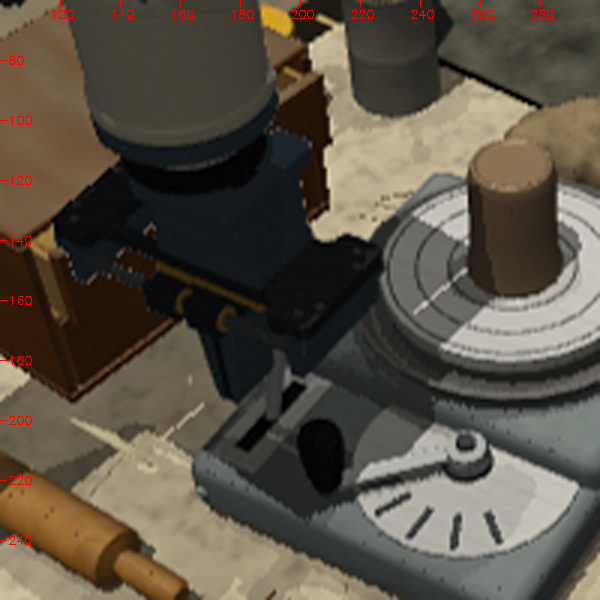

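```bash
python3 -m handwheel '[0.05,0.01,0,0,0,0,1, 0.1,0.01,0,0,0,0,1, 0.14,0.02,0,0,0,0,1, 0.18,0.02,0,0,0,0,1, 0.2,0.02,0,0,0,0,1, 0.22,0.02,0,0,0,0,1, 0.24,0.02,0,0,0,0,1, 0.24,0.02,0,0,0,0,1, 0.24,0.02,0,0,0,0,1, 0.24,0.02,0,0,0,0,1]'
```

```text
t: 16.35
tool_pos: [0.5049, 0.0546, 0.1048]
tool_rot: [0.706, -0.705, -0.045, 0.05]
contact_force: [-17.1, 0.1, 6.5]
grip_width: 0.0004
```

```bash
python3 -m handwheel '[0.02,0,0,0,0,0,1, 0.02,0,0,0,0,0,1, -0.3,-0.04,0,0,0,0,1, -0.9,-0.11,0,0,0,0,1, -1.4,-0.18,0,0,0,0,1, -1.5,-0.18,0.6,0,0,0,1, -1.5,-0.18,1.4,0,0,0,1, -1.5,-0.18,1.8,0,0,0,0.3, -1.5,-0.18,1.8,0,0,0,-0.2, -1.5,-0.18,1.8,0,0,0,-0.2]'
python3 -c "
from h import *
print(observe()['tool_pos'])
cv2.imwrite('pics/s5.png',cams.camera('scene'));crop('pics/s5.png','pics/s5w.png',130,80,320,280,3)
cv2.imwrite('pics/t5.png',cams.camera('top'));crop('pics/t5.png','pics/t5w.png',140,90,310,290,3)"
```

```text
t: 17.6
tool_pos: [0.4184, 0.0437, 0.2131]
tool_rot: [0.706, -0.706, -0.047, 0.047]
contact_force: [-0.5, -0.3, -0.1]
grip_width: 0.0275
[0.41839649 0.04366213 0.21308083]
```

View pics/s5w.png

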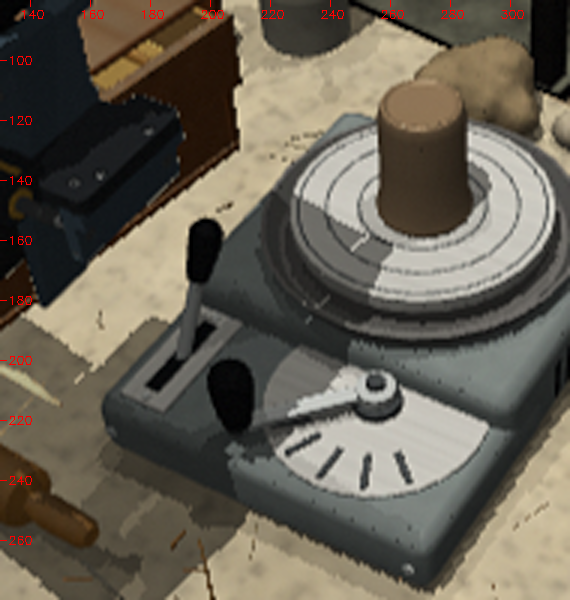

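View pics/t5w.png

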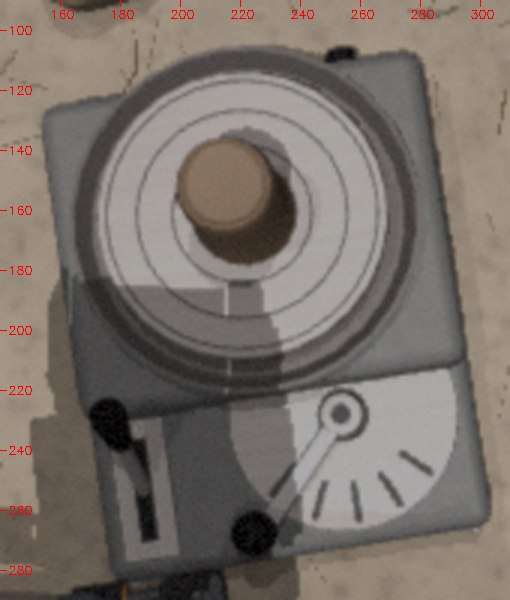

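```bash
python3 - <<'E'
from h import *
from scipy.optimize import least_squares
def tri(a,b):
    r=least_squares(lambda X:np.r_[proj("top",X)-a,proj("scene",X)-b],[.5,0,.1]);return r.x.round(4),r.fun.round(2)
X=tri((176.5,231.5),(197.8,163.5));print(X)
print("knob",tri((224.5,267),(207.5,210.5)))
fx=np.array([np.cos(.131),np.sin(.131)]);print((X[0][:2]-[.478,.047])@fx)
E
```

```text
(array([0.5407, 0.0545, 0.1161]), array([ 0.42, -0.4 , -0.62,  0.  ]))
knob (array([ 0.4783, -0.0259,  0.0969]), array([ 0.31, -0.29, -0.43,  0.01]))
0.06314246388754996
```

```bash
python3 - <<'E'
from h import *
from scipy.optimize import least_squares
y=.131;fx=np.array([np.cos(y),np.sin(y)])
def g(p,a,L=.0735):return np.r_[p[:2]+L*np.sin(a)*fx,.054+L*np.cos(a)]
O=[("top",2,(181.2,267.7)),("scene",2,(176.8,181.7)),("top",3,(176.7,231.7)),("scene",3,(198.2,163.7))]
def f(p):
    r=[proj(n,g(p,p[i]))-o for n,i,o in O];return np.concatenate(r)
r=least_squares(f,[.513,.05,-.5,.5]);print(r.x,np.degrees(r.x[2:]),r.fun.round(2))
p=r.x
ims=[]
for n,fn,(x0,y0) in(("scene","s5",(155,130)),("top","t5",(150,205))):
    k=6;im=cv2.resize(cv2.imread(f"pics/{fn}.png")[y0:y0+80,x0:x0+65],None,fx=k,fy=k,interpolation=cv2.INTER_CUBIC)
    for a,c in((p[3],(0,0,255)),(np.pi/6,(0,255,0)),(.35,(255,0,0))):
        q=[((proj(n,g(p,a,L))-[x0,y0]+.5)*k).astype(int) for L in(0,.053,.094)]
        cv2.polylines(im,[np.array(q)],False,c,1);[cv2.circle(im,tuple(map(int,v)),3,c,1) for v in q]
    ims.append(im)
cv2.imwrite("pics/dl.png",np.hstack(ims))
E
```

```text
[ 0.50233056  0.04819451 -0.32773317  0.54934367] [-18.77772765  31.47507398] [-0.13 -0.63 -0.63  0.36  0.88 -0.43 -0.68 -0.03]
```

View pics/dl.png

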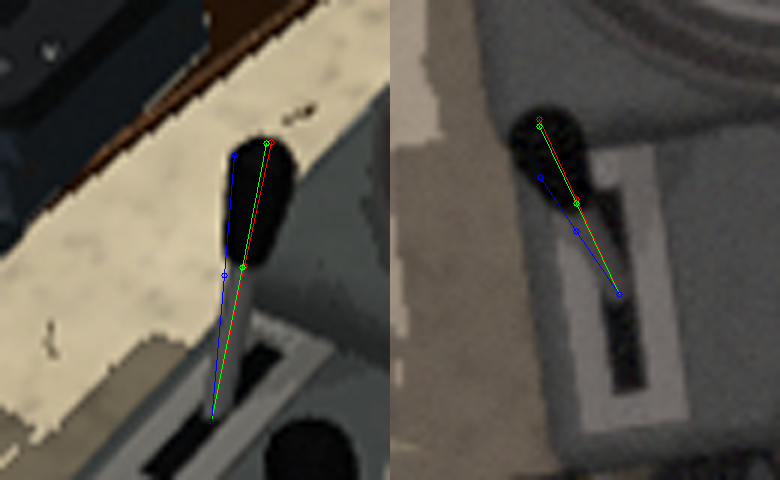

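```bash
python3 -m handwheel '[0.4,-0.5,0,0,0,0,-0.2, 0.8,-1,0,0,0,0,-0.2, 1,-1.165,0,0,0,0,-0.2, 1,-1.165,0,0,0,0,-0.2, 1,-1.165,-0.5,0,0,0,-0.2, 1,-1.165,-1,0,0,0,-0.2, 1,-1.165,-1.5,0,0,0,-0.2, 1,-1.165,-1.97,0,0,0,-0.2, 1,-1.165,-1.97,0,0,0,-0.2, 1,-1.165,-1.97,0,0,0,-0.2]'
python3 -c "
from h import *
print(observe()['tool_pos'])
cv2.imwrite('pics/s6.png',cams.camera('scene'));crop('pics/s6.png','pics/s6w.png',130,80,320,280,3)"
```

```text
t: 18.95
tool_pos: [0.4783, -0.0258, 0.0961]
tool_rot: [-0.706, 0.706, 0.048, -0.047]
contact_force: [0.4, -1.0, 0.4]
grip_width: 0.0548
[ 0.47827723 -0.02576443  0.09611142]
```

View pics/s6w.png

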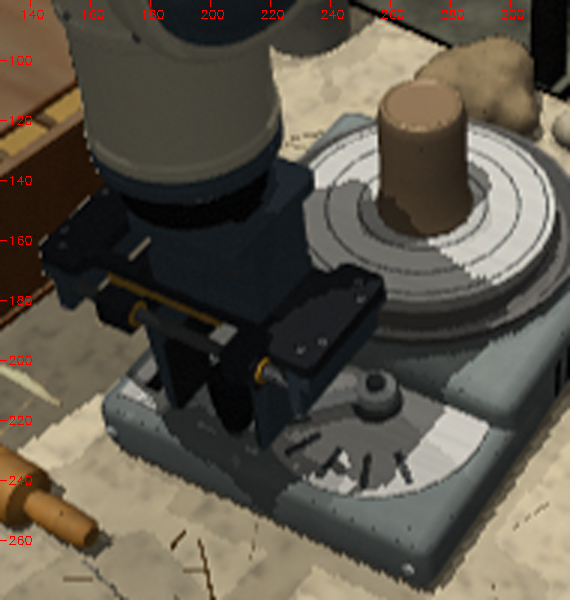

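```bash
python3 -m handwheel '[0,0,0,0,0,0,0.2, 0,0,0,0,0,0,0.4, 0,0,0,0,0,0,0.6, 0,0,0,0,0,0,0.6, 0,0,0,0,0,0,0.6, 0,0,0,0,0,0,0.6, 0,0,0,0,0,0,0.6, 0,0,0,0,0,0,0.6, 0,0,0,0,0,0,0.6, 0,0,0,0,0,0,0.6]'
python3 - <<'E'
from h import *
P=np.array([.5485,-.075]);T=observe()['tool_pos'];v=T[:2]-P;a0=np.arctan2(v[1],v[0]);a1=np.pi+.131
print(T,np.linalg.norm(v),a0,a1,a1-a0)
r=np.linalg.norm(v)
for a in np.linspace(a0,a1,11)[1:]:
    print(((P+(r+(.086-r)*0)*np.array([np.cos(a),np.sin(a)])-T[:2])/.06).round(3))
E
```

```text
t: 20.25
tool_pos: [0.4781, -0.0261, 0.0955]
tool_rot: [0.706, -0.705, -0.047, 0.047]
contact_force: [-4.1, 3.0, 6.0]
grip_width: 0.0251
[ 0.47814343 -0.02606128  0.09545362] 0.08570323756628982 2.533838318985586 3.2725926535897933 0.7387543346042071
[-0.057 -0.089]
[-0.107 -0.182]
[-0.151 -0.278]
[-0.187 -0.377]
[-0.215 -0.478]
[-0.236 -0.582]
[-0.25  -0.686]
[-0.256 -0.792]
[-0.253 -0.897]
[-0.244 -1.002]
```

```bash
python3 -m handwheel '[-0.057,-0.09,0,0,0,0,0.6, -0.107,-0.18,0,0,0,0,0.6, -0.15,-0.28,0,0,0,0,0.6, -0.187,-0.38,0,0,0,0,0.6, -0.215,-0.48,0,0,0,0,0.6, -0.236,-0.58,0,0,0,0,0.6, -0.25,-0.69,0,0,0,0,0.6, -0.256,-0.79,0,0,0,0,0.6, -0.253,-0.9,0,0,0,0,0.6, -0.246,-0.98,0,0,0,0,0.6]'
python3 -m handwheel '[0.002,-0.02,0,0,0,0,0.6, 0.002,-0.02,0,0,0,0,0.6, 0.002,-0.02,0,0,0,0,0.6, 0.002,-0.02,0,0,0,0,0.6, 0.002,-0.02,0,0,0,0,0.6, 0.002,-0.02,0,0,0,0,0.6, 0.002,-0.02,0,0,0,0,0.6, 0.002,-0.02,0,0,0,0,0.6, 0.002,-0.02,0,0,0,0,0.6, 0.002,-0.02,0,0,0,0,0.6]'
python3 -c "
from h import *
T=observe()['tool_pos'];v=T[:2]-[.5485,-.075];print(T,np.linalg.norm(v),np.arctan2(-v[1],-v[0]))
cv2.imwrite('pics/s7.png',cams.camera('scene'));crop('pics/s7.png','pics/s7w.png',130,80,320,280,3)"
```

```text
t: 21.5
tool_pos: [0.4616, -0.0843, 0.0949]
tool_rot: [0.706, -0.705, -0.046, 0.049]
contact_force: [-5.6, 7.2, 2.6]
grip_width: 0.0256
t: 22.75
tool_pos: [0.4618, -0.0856, 0.0949]
tool_rot: [0.706, -0.705, -0.046, 0.049]
contact_force: [-7.3, 4.6, 2.3]
grip_width: 0.0252
[ 0.46183635 -0.08557038  0.09490447] 0.08730590190744822 0.12137070699094549
```

View pics/s7w.png

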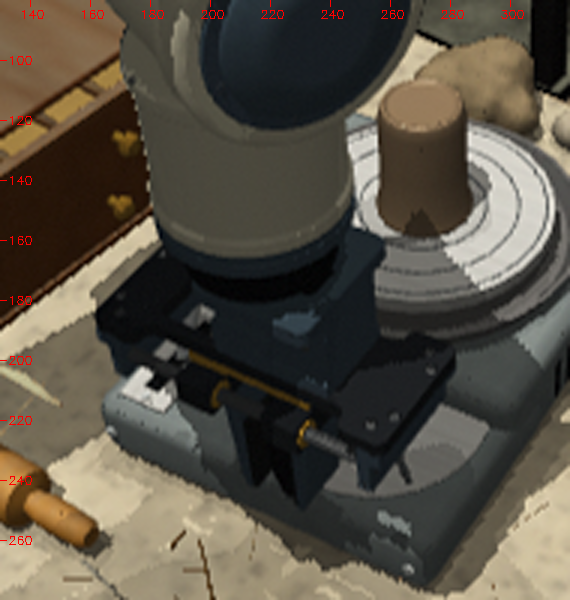

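```bash
python3 -m handwheel '[0.005,-0.015,0,0,0,0,0.6, 0.005,-0.015,0,0,0,0,0.6, 0.005,-0.015,0,0,0,0,0.2, 0.005,-0.015,0,0,0,0,-0.2, 0.005,-0.015,0,0,0,0,-0.2, 0.005,-0.015,0,0,0,0,-0.2, 0.005,-0.015,0.4,0,0,0,-0.2, 0.005,-0.015,1,0,0,0,-0.2, 0.005,-0.015,1.8,0,0,0,-0.2, -0.5,-0.5,2.8,0,0,0,-0.2]'
python3 -m handwheel '[-0.3,-1,0.5,0,0,0,-0.2, -0.6,-2,0.5,0,0,0,-0.2, -0.9,-3,0.5,0,0,0,-0.2, -0.9,-4,0.5,0,0,0,-0.2, -0.9,-4,0.5,0,0,0,-0.2, -0.9,-4,0.5,0,0,0,-0.2, -0.9,-4,0.5,0,0,0,-0.2, -0.9,-4,0.5,0,0,0,-0.2, -0.9,-4,0.5,0,0,0,-0.2, -0.9,-4,0.5,0,0,0,-0.2]'
python3 -c "
from h import *
cv2.imwrite('pics/s8.png',cams.camera('scene'));crop('pics/s8.png','pics/s8w.png',130,80,320,280,3)
cv2.imwrite('pics/t8.png',cams.camera('top'));crop('pics/t8.png','pics/t8w.png',140,90,310,290,3)"
```

```text
t: 24.05
tool_pos: [0.4387, -0.1116, 0.256]
tool_rot: [0.705, -0.705, -0.048, 0.048]
contact_force: [0.6, -0.4, -0.1]
grip_width: 0.0549
t: 25.3
tool_pos: [0.3843, -0.3517, 0.2846]
tool_rot: [-0.705, 0.706, 0.048, -0.047]
contact_force: [0.1, -0.4, -0.1]
grip_width: 0.0544
```

View pics/s8w.png

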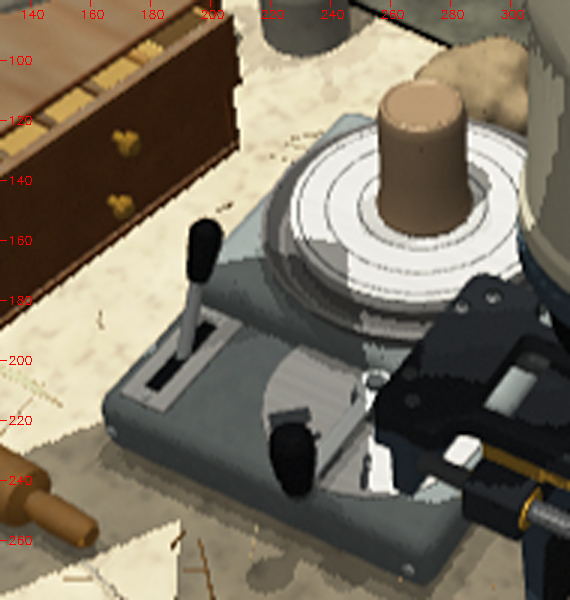

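View pics/t8w.png

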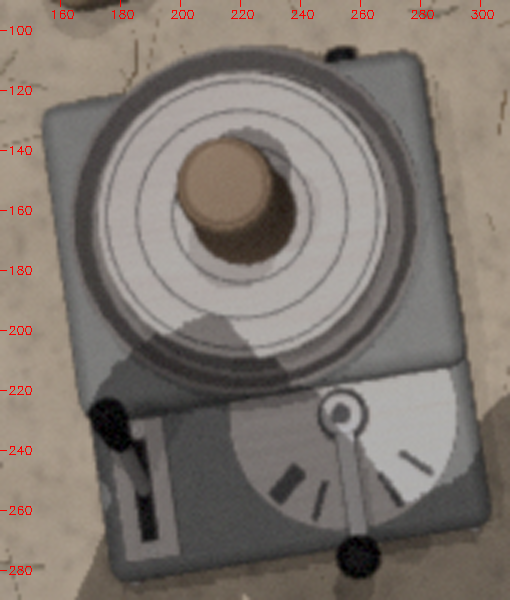

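View pics/t8.png

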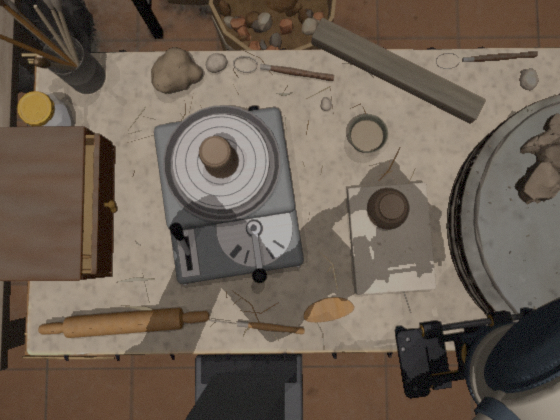

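```bash
python3 - <<'E'
from h import *
P=np.array([.5485,-.075])
k=back("top",(259.2,275.8),.113);v=k[:2]-P;print(k,np.linalg.norm(v),np.arctan2(-v[1],-v[0])-.131+.838)
# dark marks angles at dial
for p in[((229.7,256.5),(237.5,247.5)),((244.5,263),(248,251)),((273.5,258),(266.7,247.7)),((284,247.7),(273,240.7))]:
    m=(back("top",p[0],.054)+back("top",p[1],.054))[:2]/2-P;print(np.arctan2(-m[1],-m[0])-.131+.838)
m=back("top",(257.5,258),.0725)[:2]-P;print("arm",np.arctan2(-m[1],-m[0])-.131+.838)
E
```

```text
[ 0.46247954 -0.08729691  0.113     ] 0.08689495523101556 0.8489912506002744
-0.011167810825439273
0.43223601491494545
1.2687748246521102
1.6816761629497992
arm 0.83088737119691
```

Relative to the visible marks the lever sits at 0.83–0.85 against a target of 0.838, so it's on the second narrow mark. Everything else is in place and the gripper is clear, so I'll hand in.

```bash
python3 -c "
from h import *
print(job.job_done(),observe()['t'])"
```

```text
the job is handed in; nothing more can be done
the job is handed in; nothing more can be done
```

I did the three steps in the order asked and handed the job in at about 25 s of the 69 s allowed.

- **Beaker:** It stands rim down on the wheel head and I let go of it. Measured against both pictures, it is within about 1–2 mm of the centre, well inside the innermost ring.
- **Direction lever:** I pushed it over with closed fingers until the force rose to 17 N, which I took as its stop. The speed lever was still at stop. A fit to the pictures gives a lean of about 31° away from you, against 30° at the stop. A rougher first estimate gave 21°, but it used a pivot position that turned out to be about 10 mm off.
- **Speed lever:** I gripped the knob and moved it along its arc to the second narrow mark. It now reads 0.83–0.85 against 0.838. The wide mark and the first, third and fourth narrow marks are all uncovered.
- **Everything else:** The low bowl, water cup and rib look unmoved in the last top picture. The arm is clear of everything.

Hand-in gave no verdict, and no check failed.

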